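# Index the glued sign panel on the transfer slide

## Task

Push the heavy carriage with the freshly glued sign panel along its almost frictionless air-cushion slide, briskly since the glue is setting (let it run at 6 to 12 cm/s), and brake it at the pair of index pointers, so that its centre line stands between them and it stays there by itself for several seconds with nothing touching it. Touch only the carriage's end faces, not the panel on top; do not let it strike the end stop, and leave the things lying about where they are.

Things in the scene. Friction and masses are not known exactly. Their poses are not given: they have to be found in the camera images.
- track: Fixed slide: plywood base 200 x 630 x 12 mm with an aluminium channel, open at the top and at the -y end. Origin on the table on the channel's centre line; its y is the travel, x across, z up; y is within 0.2 rad of world y. Channel walls: inner faces at x = +-62 mm, 15 mm thick, tops 65 mm above the table, y = -330 to +270 mm. Two low rails on the channel floor, tops at 20 mm.
- stop (a point): Middle of the striking face of the end stop, a dark steel plate with two rubber buffers across the +y end of the channel, at track y = +245 mm, 42 mm above the table. The carriage's leading face strikes it when the carriage's origin is 65 mm before this point. The stop's top is 60 mm above the table.
- cradle: Carriage: aluminium block 116 mm wide (x), 130 long (y, the travel), 44 high, underside 22 mm above the table; origin at the centre of the underside, axes as the track's, slides along track y only. Mass 2.5 kg nominal with panel (x0.7 to 1.4), drag 0.03 N s/m, dry friction 0.006 N (air cushion): let go at 60 mm/s it coasts over 0.4 m. At rest at first, near the -y end. Too large to grip.
- rear (a point): Centre of the carriage's flat -y end face, 65 mm behind its origin, 44 mm above the table. Push here towards +y with shut fingers reaching down into the channel from above, tips about 30 mm above the table. At least 40 mm of channel is free behind it at the start.
- front (a point): Centre of the carriage's flat +y end face, 65 mm ahead of its origin, 44 mm above the table. Brake here, fingers likewise in the channel; with the carriage at the mark at least 100 mm are free between this face and the stop.
- panel (a point): Glued sign panel fixed on the carriage: 112 x 118 x 5 mm (ends 6 mm inside the carriage's end faces), black edge, orange face, white line across its middle (along x) that marks the carriage's centre line. This point: centre of its top face, 49 mm above the carriage's origin, 71 mm above the table. Not to be touched.
- index: The mark: two small dark steel pointers facing each other on the tops of the channel walls (139 mm apart, 24 mm along the track, tops 73 mm above the table). Origin midway between them at wall-top height, axes as the track's. The carriage is at the mark when its origin has the same y along the track as this origin; the mark is 170 to 300 mm from the carriage's start.
- spray: Bystander: a white spray bottle with blue head, 72 mm across, 172 mm tall, beyond the slide. Origin at the centre of its underside.
- tape: Bystander: a cardboard roll core, 100 mm across, 25 mm high, beyond the slide. Origin at the centre of its underside.
- driver: Bystander: a screwdriver lying beyond the slide.

How it is judged:
By the outcome, as a careful person would: the job done as asked, in the order asked, and still so for the second after the job is handed in, with the robot touching nothing.
It also fails if it takes over 40 s, if anything falls off the work surface, if the arm or the gripper's body presses on something with over 40 N, if the wrist force passes 120 N, or if a joint passes its speed limit or range.

## Robot

A 6-joint arm with a two-finger parallel gripper is mounted at the origin on the work surface. World frame = base frame: x ahead of the robot, y to its left, z up, the work surface at z = 0. Lengths are in m, angles in rad, forces in N, time in s.
With the tool pointing down it reaches from about 0.25 to 0.8 m from the base axis. Payload 3.9 kg.
Tool frame: the origin (TCP) lies at the very end of the fingers, on their centre line; the grasp point (between the pads) lies 19 mm behind it; z points along the fingers, y is the line along which they close (so a half turn about z gives the same grasp; the last joint's range is limited). The gripper opens to 85 mm and grips with 20 to 120 N. Pads are 22 mm wide; open, the fingers measure 114 mm over their backs; the gripper's body (76 mm by 85 mm) begins 54 mm behind the grasp point. The pads swing forward as they close: fully open they stand 13 mm farther back than shut.
Start: joints at [1.185, 0.26, -0.138, 1.173, 0, 1.571], TCP at [0.198, 0.486, 0.231] pointing down, gripper open.
Joint ranges: [-2.78, 2.78], [-0.83, 1.72], [-1.28, 1.37], [-1.9, 2.12], [-1.57, 1.48], [-3.14, 3.14]. Speed limits (rad/s): [2.57, 2.57, 3.14, 3.14, 3.14, 3.14].

## Interface

Orientations are given as a unit quaternion [x, y, z, w].
In Python, from cell import ctrl gives the robot as it stands.
- The arm moves only by the shell command python3 -m creep 'ROWS' [FORCE]. ROWS is JSON, a list of rows, each an object with "hand": the finger opening in m, from 0 to 0.0854; "travel": the shift along the tool's x, y, z in m, a list of three; "turn": the turn about the tool's z in degrees. In form: [{"hand": hand, "travel": [x, y, z], "turn": turn}, ...]. A call has 1 to 8 rows; each row is the pose to reach, as a shift and turn from the pose commanded when the call began, along the tool's axes at that moment; what a row does not reach only later rows make up. A row lasts 1/8 s, in which the tool goes at most 62.5 mm and 10.7 degrees, less where a joint would pass 70% of its speed; a pose out of reach is approached as far as the arm can. A call with a gripper value outside its range is refused whole. The fingers move at their own pace and stop on an object; FORCE is the grip in N (left out, the last holds). Time passes only in rows, so rows that repeat a pose let the fingers close. It gives the time, the measured TCP pose, the force, the opening and the grip force at its end, in the units of the state.
- ctrl.get_state(): the state, without advancing time (a new reading comes with each control period).
- ctrl.capture(name): name is "scene" or "side" or "wrist"; returns the picture (384x512x3 uint8, blue, green, red); there is no depth.
- ctrl.camera_params(name): a dict with "intrinsics" (3x3 intrinsics, pixels), "eye" and "orientation" of the camera in the world. Camera axes: x right, y down, z forward; pixel columns grow to the right and rows downward; lengths in m; the calibration is good to about 2 mm. A picture is of the moment at which its call begins: read the wrist's pose just before it. camera_params takes no time and is no camera call; for the wrist camera it gives the pose at the moment of the call.
- ctrl.hand_in(): hands the job in; it is judged then, once.
Trained networks look in the newest picture that a camera, given by its name, has taken for a name from the list of things; names that differ only in an ending like _2 or _b are one class to them, and where a whole thing is asked for, a point or a joint stands for the part that bears it (a point fixed in the world has none). Each returns a list of dicts, best first, with "confidence" (0 to 1); they miss things now and then, are a little off and sometimes report something else, mostly with a low value. They report only what shows in the picture. A call takes as long as a camera call.
- ctrl.spot_in(target, camera): "position" ([x, y, z] in m, in world coordinates, good to about 4 mm: the middle of the surface that is visible of it).
- ctrl.silhouettes(target, camera): "region" (384x512 bool, what is visible of it).
The state is a dict: "clock": time; "qpos": joint angles; "qd": joint speeds; "tau": joint torques, N m; "ee_pos": TCP position; "tool_rot": TCP orientation; "ft_force": force on the tool from outside, world axes, zero at the start; "torque": the same for the moment, N m; "finger_gap": finger opening in m; "grasp_force": force on a finger pad.
Only numpy, scipy, OpenCV 4.12 (cv2) and the standard library are available. Lean on these libraries where they do the work, as an engineer would, in place of code of your own. Each camera call takes 0.05 s, during which the arm holds its last target. There are 200 camera calls.

## Working session

There is one attempt and no reset: what is moved stays moved. The work goes in short steps, Python scripts to look and compute and a shell command to move; the robot and the scene stay as the last step left them, time stands still between calls to the robot, and variables do not carry over. Pictures are saved under pics/ and viewed, at most 10 in all, crops included, and the job is handed in when it is done.

```bash
mkdir -p pics; ls; python3 - <<'E'
from cell import ctrl
import cv2,numpy as np
s=ctrl.get_state(); print(s['clock'],s['ee_pos'],s['tool_rot'],s['finger_gap'])
ims=[]
for c in ['scene','side']:
    im=ctrl.capture(c); ims.append(im)
    for t in ['cradle','panel','index','stop','rear','front','track','spray','tape','driver']:
        r=ctrl.spot_in(t,c)
        print(c,t,[(np.round(d['position'],4).tolist(),round(d['confidence'],2)) for d in r[:2]])
cv2.imwrite('pics/a.png',cv2.resize(np.hstack(ims),(800,300)))
cv2.imwrite('pics/b.png',ims[0])
for c in ['scene','side']:
    p=ctrl.camera_params(c);print(c,p)
print(ctrl.get_state()['clock'])
E
```

```text
pics
0.0 [0.19729594 0.48576033 0.23043285] [ 1.91705758e-01  9.81451909e-01 -1.00743340e-03 -1.93947925e-04] 0.08565224091511373
scene cradle [([0.5627, -0.2132, 0.0703], 0.65)]
scene panel [([0.5644, -0.2106, 0.0706], 0.55)]
scene index [([0.5844, 0.0128, 0.0774], 0.69)]
scene stop [([0.5492, -0.0728, 0.0206], 0.7)]
scene rear [([0.5629, -0.2178, 0.0715], 0.71)]
scene front [([0.5673, -0.21, 0.0749], 0.65)]
scene track [([0.5478, -0.0744, 0.0249], 0.83)]
scene spray [([0.7658, -0.2133, 0.1026], 0.58)]
scene tape [([0.755, 0.2327, 0.0248], 0.74)]
scene driver [([0.7969, 0.0079, 0.026], 0.63)]
side cradle [([0.5537, -0.2442, 0.0737], 0.69)]
side panel [([0.5526, -0.2432, 0.0715], 0.64)]
side index [([0.4685, 0.0132, 0.0768], 0.51)]
side stop [([0.5346, -0.1869, 0.0204], 0.74)]
side rear [([0.5552, -0.238, 0.0721], 0.97)]
side front [([0.5532, -0.2433, 0.0731], 0.89)]
side track [([0.5295, -0.1862, 0.0239], 0.82)]
side spray [([0.7429, -0.2357, 0.0905], 0.77)]
side tape [([0.7506, 0.2183, 0.0159], 0.95), ([0.5558, -0.2453, 0.068], 0.35)]
side driver [([0.791, 0.0, 0.0203], 0.56)]
scene {'intrinsics': array([[381.21311188,   0.        , 250.62958871],
       [  0.        , 381.21311188, 199.61803717],
       [  0.        ,   0.        ,   1.        ]]), 'eye': array([ 0.96264009, -0.1513117 ,  0.73053173]), 'orientation': array([ 0.80752228,  0.52712491, -0.14387869, -0.22213966])}
side {'intrinsics': array([[385.31499682,   0.        , 255.03713927],
       [  0.        , 385.31499682, 191.69517528],
       [  0.        ,   0.        ,   1.        ]]), 'eye': array([ 0.44247574, -0.73852327,  0.65376464]), 'orientation': array([ 0.88537478, -0.09526012,  0.04102038, -0.45316039])}
1.1
```

View images.

View pics/b.png

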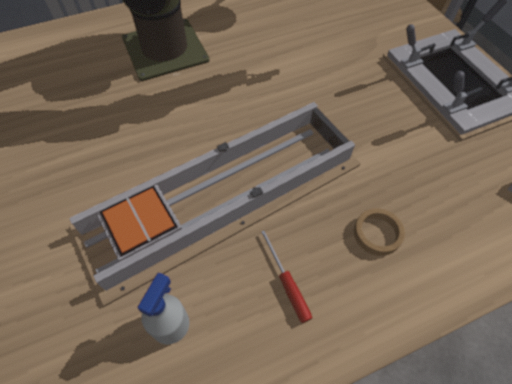

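View pics/a.png

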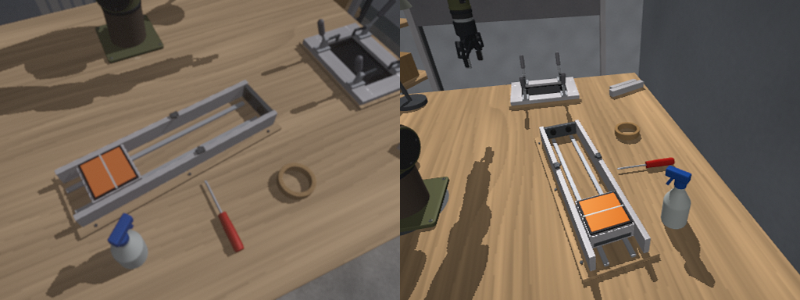

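```bash
cat > h.py <<'E'
import cv2,numpy as np
from scipy.spatial.transform import Rotation as R
from cell import ctrl
def H(p,z):  # world (x,y,1) at height z -> pixel
    K=np.array(p['intrinsics']);M=R.from_quat(p['orientation']).as_matrix().T;e=np.array(p['eye'])
    return K@np.c_[M[:,0],M[:,1],M@(np.array([0,0,z])-e)]
def unproj(p,px,z):
    v=np.linalg.inv(H(p,z))@np.c_[np.array(px,float).reshape(-1,2),np.ones(np.size(px)//2)].T
    return (v[:2]/v[2]).T
def orange(im):
    h=cv2.cvtColor(im,cv2.COLOR_BGR2HSV)
    m=cv2.inRange(h,(5,150,120),(18,255,255))
    m=cv2.morphologyEx(m,cv2.MORPH_CLOSE,np.ones((7,7)))
    n,l,st,c=cv2.connectedComponentsWithStats(m); i=1+st[1:,4].argmax()
    return (l==i).astype(np.uint8)
def panel(im,p):
    c=max(cv2.findContours(orange(im),0,2)[0],key=cv2.contourArea).reshape(-1,2)
    return cv2.minAreaRect(unproj(p,c,.071).astype(np.float32)*1000)
def top(im,p,z,x0=.4,x1=.7,y0=-.4,y1=.35,s=1000):
    A=np.array([[0,1/s,x0],[1/s,0,y0],[0,0,1]]) # out(u,v): u->y, v->x
    return cv2.warpPerspective(im,H(p,z)@A,(int((y1-y0)*s),int((x1-x0)*s)),flags=cv2.INTER_CUBIC|cv2.WARP_INVERSE_MAP)
E
python3 - <<'E'
from h import *
o=[]
for c in ['scene','side']:
    im=ctrl.capture(c);p=ctrl.camera_params(c);print(c,panel(im,p))
    o.append(top(im,p,.067))
cv2.imwrite('pics/c.png',np.vstack(o))
E
```

```text
scene ((554.8417358398438, -211.75714111328125), (100.3672866821289, 106.74259948730469), 7.975195407867432)
side ((555.3187255859375, -212.07797241210938), (100.89328002929688, 107.55604553222656), 8.10608959197998)
```

View pics/c.png

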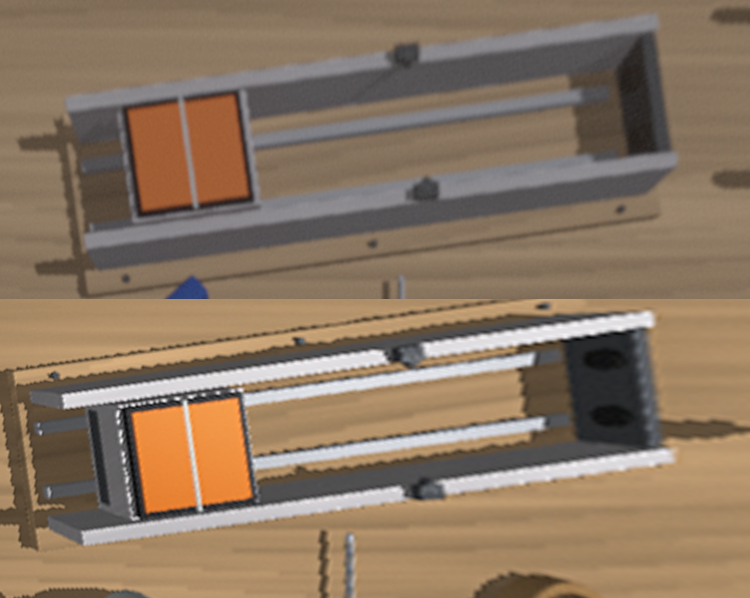

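Both rectified views agree: the panel is at (0.555, −0.212) m and the track is yawed 8°. The pointers are at about pixels (405,54) and (427,188), so the mark is near (0.522, 0.0165), about 231 mm ahead of the carriage. Next I move behind the carriage with the fingers shut.

```bash
python3 -m creep '[{"hand":0,"travel":[-0.03,-0.028,0],"turn":8},{"hand":0,"travel":[-0.07,-0.065,0],"turn":18},{"hand":0,"travel":[-0.115,-0.107,0],"turn":28},{"hand":0,"travel":[-0.16,-0.148,0],"turn":38},{"hand":0,"travel":[-0.205,-0.19,0],"turn":48},{"hand":0,"travel":[-0.25,-0.232,0],"turn":56},{"hand":0,"travel":[-0.295,-0.273,0],"turn":60},{"hand":0,"travel":[-0.34,-0.315,0],"turn":60}]' 30
cat > st.py <<'E'
from h import *
d=np.array([-np.sin(np.radians(8)),np.cos(np.radians(8)),0]);O=np.array([.555,-.212,0])
def st(tgt=None):
    s=ctrl.get_state();r=R.from_quat(s['tool_rot']).as_matrix();p=np.array(s['ee_pos'])
    X=np.array([np.cos(np.radians(8)),np.sin(np.radians(8)),0])
    print('t',round(s['clock'],3),'ee',p.round(4),'toolx yaw',np.degrees(np.arctan2(r[1,0],r[0,0])).round(2),'z',r[:,2].round(3),'along',((p-O)@d).round(4),'cross',((p-O)@X).round(4),'F',np.round(s['ft_force'],2),'q',np.round(s['qpos'],2),'gap',round(s['finger_gap'],3))
    if tgt is not None: print('travel',(r.T@(np.array(tgt)-p)).round(4))
E
python3 -c "
from st import *
st([.568,-.306,.23])"
```

```text
clock: 2.2
ee_pos: [0.3948, 0.0648, 0.2317]
tool_rot: [0.657, 0.754, 0.001, 0.0]
ft_force: [0.5, 0.4, -0.4]
finger_gap: -0.0
grasp_force: 0.0
t 2.2 ee [0.3948 0.0648 0.2317] toolx yaw 97.88 z [ 0.001  0.    -1.   ] along 0.2964 cross -0.1201 F [ 0.54  0.4  -0.41] q [ 0.16  0.04 -0.4   1.12  0.    1.6 ] gap -0.0
travel [-0.391   0.1207  0.0018]
```

```bash
python3 -m creep '[{"hand":0,"travel":[-0.05,0.015,0],"turn":0},{"hand":0,"travel":[-0.105,0.032,0],"turn":0},{"hand":0,"travel":[-0.16,0.05,0],"turn":0},{"hand":0,"travel":[-0.215,0.067,0.01],"turn":0},{"hand":0,"travel":[-0.27,0.084,0.03],"turn":0},{"hand":0,"travel":[-0.32,0.1,0.05],"turn":0},{"hand":0,"travel":[-0.365,0.115,0.07],"turn":0},{"hand":0,"travel":[-0.391,0.121,0.1],"turn":0}]'
python3 -c "
from st import *
st([.568,-.306,.032])
for c in ['scene','side']:
    im=ctrl.capture(c);p=ctrl.camera_params(c);print(c,panel(im,p)); cv2.imwrite('pics/d_%s.png'%c,im)
"
```

```text
clock: 3.2
ee_pos: [0.5694, -0.307, 0.131]
tool_rot: [0.657, 0.754, 0.0, 0.002]
ft_force: [-0.0, 0.1, 0.1]
finger_gap: 0.0
grasp_force: 0.0
t 3.2 ee [ 0.5694 -0.307   0.131 ] toolx yaw 97.81 z [ 0.003 -0.002 -1.   ] along -0.096 cross 0.001 F [-0.03  0.11  0.07] q [-0.49  0.52 -0.    1.05 -0.    0.94] gap 0.0
travel [ 0.0013 -0.0015  0.099 ]
scene ((554.8637084960938, -211.79815673828125), (100.30236053466797, 106.60511779785156), 7.854578971862793)
side ((536.020751953125, -215.24554443359375), (61.789649963378906, 106.72644805908203), 8.106106758117676)
```

```bash
python3 -m creep '[{"hand":0,"travel":[0,-0.0015,0.02],"turn":0},{"hand":0,"travel":[0.001,-0.0015,0.05],"turn":0},{"hand":0,"travel":[0.001,-0.0015,0.08],"turn":0},{"hand":0,"travel":[0.001,-0.0015,0.096],"turn":0},{"hand":0,"travel":[0.002,-0.0015,0.1],"turn":0},{"hand":0,"travel":[0.006,-0.0015,0.1],"turn":0},{"hand":0,"travel":[0.01,-0.0015,0.1],"turn":0},{"hand":0,"travel":[0.013,-0.0015,0.1],"turn":0}]'
python3 -c "
from st import *
st()
for c in ['scene','side']:
    im=ctrl.capture(c);p=ctrl.camera_params(c);print(c,panel(im,p)); cv2.imwrite('pics/e_%s.png'%c,im)
a=cv2.imread('pics/e_scene.png');b=cv2.imread('pics/e_side.png')
cv2.imwrite('pics/e.png',np.hstack([a[100:384,0:390],b[150:,100:400][:284].copy() if False else cv2.resize(b,(400,284))]))
"
```

```text
clock: 4.3
ee_pos: [0.5649, -0.2913, 0.0323]
tool_rot: [0.657, 0.754, 0.0, 0.001]
ft_force: [0.2, -0.3, 0.3]
finger_gap: -0.0003
grasp_force: 0.0
t 4.3 ee [ 0.5649 -0.2913  0.0323] toolx yaw 97.91 z [ 0.001 -0.001 -1.   ] along -0.0799 cross -0.0013 F [ 0.24 -0.29  0.27] q [-0.48  0.58 -0.17  0.82  0.    0.96] gap -0.0
scene ((554.815185546875, -211.76873779296875), (100.29644012451172, 106.73600006103516), 7.996493339538574)
side ((530.2950439453125, -202.49420166015625), (53.63331604003906, 80.12522888183594), 8.184586524963379)
```

View pics/e.png

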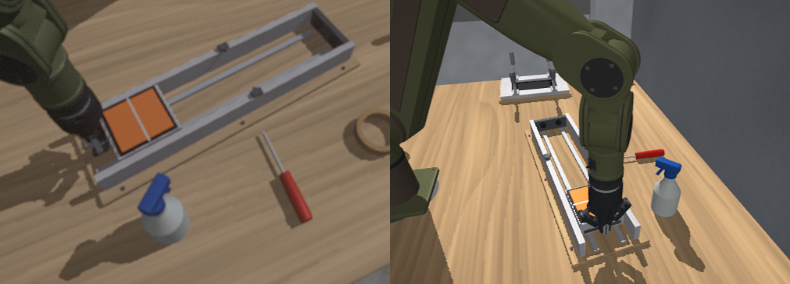

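```bash
python3 -m creep '[{"hand":0,"travel":[0.002,0.001,0],"turn":0},{"hand":0,"travel":[0.004,0.001,0],"turn":0},{"hand":0,"travel":[0.0075,0.001,0],"turn":0},{"hand":0,"travel":[0.0125,0.001,0],"turn":0},{"hand":0,"travel":[0.019,0.001,0],"turn":0},{"hand":0,"travel":[0.027,0.001,0],"turn":0},{"hand":0,"travel":[0.0365,0.001,0],"turn":0},{"hand":0,"travel":[0.0465,0.001,0],"turn":0}]'
cat > look.py <<'E'
from st import *
def look(n=1,c='scene'):
    for i in range(n):
        t=ctrl.get_state()['clock'];im=ctrl.capture(c);p=ctrl.camera_params(c);r=panel(im,p)
        q=np.array([r[0][0]/1000,r[0][1]/1000,0])
        print(c,round(t,3),'carriage along',((q-O)@d*1000).round(2),'size',np.round(r[1],1),'ang',round(r[2],1))
    return im,p
E
python3 -c "
from look import *
st();im,p=look(2);st()"
```

```text
clock: 5.4
ee_pos: [0.5587, -0.2443, 0.0313]
tool_rot: [0.657, 0.754, 0.0, -0.0]
ft_force: [0.1, 0.4, 1.2]
finger_gap: 0.0001
grasp_force: 0.0
t 5.4 ee [ 0.5587 -0.2443  0.0313] toolx yaw 97.91 z [-0.  0. -1.] along -0.0325 cross -0.0008 F [0.09 0.43 1.24] q [-0.41  0.55 -0.24  0.78  0.    1.02] gap 0.0
scene 5.4 carriage along 44.11 size [100.5 106.9] ang 8.1
scene 5.45 carriage along 48.21 size [101.1 106.9] ang 7.9
t 5.5 ee [ 0.5584 -0.2437  0.0312] toolx yaw 97.97 z [-0.001  0.001 -1.   ] along -0.0319 cross -0.001 F [-0.08 -0.33  0.57] q [-0.41  0.55 -0.24  0.79  0.    1.02] gap -0.0
```

```bash
python3 -m creep '[{"hand":0,"travel":[0,0.001,-0.03],"turn":0},{"hand":0,"travel":[0.015,0.001,-0.065],"turn":0},{"hand":0,"travel":[0.07,0.001,-0.075],"turn":0},{"hand":0,"travel":[0.13,0.001,-0.075],"turn":0},{"hand":0,"travel":[0.19,0.001,-0.075],"turn":0},{"hand":0,"travel":[0.24,0.001,-0.07],"turn":0},{"hand":0,"travel":[0.25,0.001,-0.03],"turn":0},{"hand":0,"travel":[0.258,0.001,0],"turn":0}]'
python3 -c "
from look import *
st();im,p=look(1);cv2.imwrite('pics/f.png',im);st()"
```

```text
clock: 6.5
ee_pos: [0.5244, 0.0116, 0.0306]
tool_rot: [0.656, 0.755, 0.0, 0.0]
ft_force: [0.2, 0.2, 0.4]
finger_gap: -0.0
grasp_force: 0.0
t 6.5 ee [0.5244 0.0116 0.0306] toolx yaw 97.99 z [ 0.001 -0.    -1.   ] along 0.2257 cross 0.0008 F [0.16 0.19 0.4 ] q [ 0.02  0.43 -0.47  0.68 -0.    1.45] gap -0.0
scene 6.5 carriage along 132.0 size [ 33.6 105.9] ang 7.0
t 6.55 ee [0.5213 0.0121 0.0271] toolx yaw 98.01 z [-0.006  0.001 -1.   ] along 0.2266 cross -0.0022 F [-0.27  0.31 -1.77] q [ 0.02  0.43 -0.47  0.67  0.    1.45] gap 0.0
```

View pics/f.png

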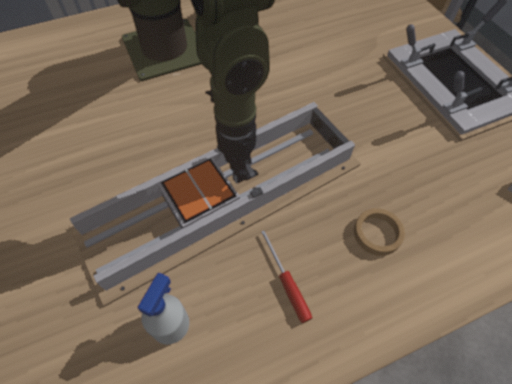

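The panel spans about (162–235, 160–220) with its white line near (200,185), and the fingers are ahead of it in the channel. The mask split at the line, so I re-measure from the saved picture.

```bash
cat > off.py <<'E'
from st import *
def off(f,c='scene'):
    im=cv2.imread(f);p=ctrl.camera_params(c)
    h=cv2.cvtColor(im,cv2.COLOR_BGR2HSV);m=cv2.inRange(h,(3,130,70),(20,255,255))
    v,u=np.nonzero(m);w=unproj(p,np.c_[u,v],.071);w=np.c_[w,0*w[:,0]]-O
    X=np.array([d[1],-d[0],0]);a=w@d*1000;b=w@X*1000
    k=(abs(b)<52)&(a>-60)&(a<320)
    hist,e=np.histogram(a[k],bins=np.arange(-60,321,4));i=np.nonzero(hist>3)[0]
    print('edges pct',np.percentile(a[k],[.5,2,98,99.5]).round(1)); print(dict(zip(e[i].astype(int).tolist(),hist[i].tolist())))
E
python3 -c "
from off import *
off('pics/f.png');off('pics/e_scene.png')"
```

```text
edges pct [ 78.7  80.3 184.3 185.9]
{76: 36, 80: 83, 84: 87, 88: 87, 92: 86, 96: 86, 100: 87, 104: 85, 108: 87, 112: 85, 116: 86, 120: 84, 124: 82, 128: 21, 136: 68, 140: 83, 144: 83, 148: 83, 152: 79, 156: 80, 160: 81, 164: 79, 168: 79, 172: 80, 176: 78, 180: 80, 184: 47}
edges pct [-54.3 -52.8  53.1  54.8]
{-56: 70, -52: 102, -48: 102, -44: 104, -40: 103, -36: 103, -32: 92, -28: 98, -24: 101, -20: 99, -16: 97, -12: 98, -8: 97, -4: 19, 4: 91, 8: 96, 12: 96, 16: 93, 20: 96, 24: 93, 28: 94, 32: 93, 36: 92, 40: 92, 44: 94, 48: 91, 52: 74}
```

```bash
python3 -m creep '[{"hand":0,"travel":[0.006,0,0],"turn":0},{"hand":0,"travel":[0.012,0,0],"turn":0},{"hand":0,"travel":[0.02,0,0],"turn":0},{"hand":0,"travel":[0.028,0,0],"turn":0},{"hand":0,"travel":[0.037,0,0],"turn":0},{"hand":0,"travel":[0.045,0,0],"turn":0},{"hand":0,"travel":[0.0525,0,0],"turn":0},{"hand":0,"travel":[0.0595,0,0],"turn":0}]'
python3 -c "
from look import *
st()"
```

```text
clock: 7.55
ee_pos: [0.5162, 0.0699, 0.0312]
tool_rot: [0.657, 0.754, -0.0, -0.0]
ft_force: [-0.1, 0.1, 1.1]
finger_gap: -0.0002
grasp_force: 0.0
t 7.55 ee [0.5162 0.0699 0.0312] toolx yaw 97.9 z [-0. -0. -1.] along 0.2846 cross 0.0008 F [-0.15  0.08  1.15] q [ 0.13  0.42 -0.47  0.68 -0.    1.57] gap -0.0
```

```bash
python3 -m creep '[{"hand":0,"travel":[0.006,0,0],"turn":0},{"hand":0,"travel":[0.011,0,0],"turn":0},{"hand":0,"travel":[0.015,0,0],"turn":0},{"hand":0,"travel":[0.018,0,0],"turn":0},{"hand":0,"travel":[0.02,0,0],"turn":0},{"hand":0,"travel":[0.0215,0,0],"turn":0},{"hand":0,"travel":[0.022,0,0],"turn":0},{"hand":0,"travel":[0.0225,0,0],"turn":0}]'
python3 -c "
from look import *
st();im,p=look(1);cv2.imwrite('pics/g.png',im)
im,p=look(1);cv2.imwrite('pics/g2.png',im)
im,p=look(1,'side');cv2.imwrite('pics/gs.png',im)
from off import off
off('pics/g.png');off('pics/g2.png')
o=[top(cv2.imread('pics/g2.png'),ctrl.camera_params('scene'),.07,x0=.42,x1=.62,y0=-.12,y1=.14,s=2500),top(im,p,.07,x0=.42,x1=.62,y0=-.12,y1=.14,s=2500)]
cv2.imwrite('pics/h.png',cv2.resize(np.vstack(o),None,fx=.6,fy=.6))
st()"
```

```text
clock: 8.55
ee_pos: [0.5132, 0.0916, 0.0313]
tool_rot: [0.657, 0.754, -0.0, 0.0]
ft_force: [-0.6, 0.6, -0.4]
finger_gap: -0.0001
grasp_force: 0.0
t 8.55 ee [0.5132 0.0916 0.0313] toolx yaw 97.88 z [ 0. -0. -1.] along 0.3065 cross 0.0009 F [-0.6   0.59 -0.39] q [ 0.18  0.42 -0.47  0.68 -0.    1.61] gap -0.0
scene 8.55 carriage along 210.68 size [30.6 66.7] ang 7.0
scene 8.6 carriage along 210.96 size [30.6 66.1] ang 7.0
side 8.65 carriage along 230.95 size [101.6 106.5] ang 6.2
edges pct [177.3 178.7 282.9 284.5]
{176: 62, 180: 81, 184: 79, 188: 79, 192: 77, 196: 77, 200: 79, 204: 74, 208: 77, 212: 77, 216: 77, 220: 75, 224: 55, 232: 15, 236: 75, 240: 77, 244: 69, 248: 74, 252: 74, 256: 72, 260: 73, 264: 71, 268: 71, 272: 70, 276: 71, 280: 72, 284: 18}
edges pct [177.2 178.7 282.9 284.6]
{176: 61, 180: 81, 184: 79, 188: 79, 192: 77, 196: 77, 200: 79, 204: 74, 208: 77, 212: 77, 216: 77, 220: 75, 224: 57, 232: 11, 236: 75, 240: 76, 244: 69, 248: 74, 252: 73, 256: 72, 260: 73, 264: 71, 268: 71, 272: 70, 276: 71, 280: 72, 284: 19}
t 8.7 ee [0.5132 0.0917 0.0313] toolx yaw 97.89 z [ 0. -0. -1.] along 0.3065 cross 0.0009 F [-0.31  0.05  0.58] q [ 0.18  0.42 -0.47  0.68 -0.    1.61] gap -0.0
```

View pics/h.png

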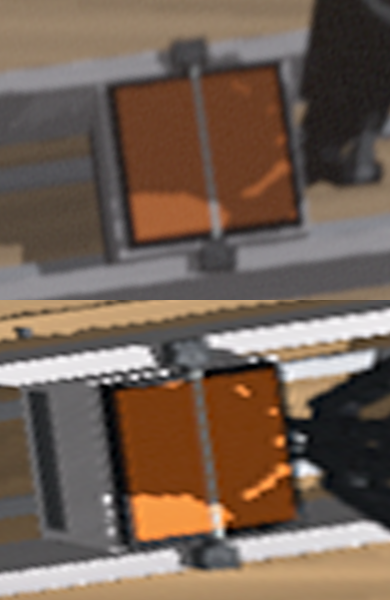

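The line is very near the pointers: about (203,151) against their mean of (199,154). I back off the fingers and then measure precisely.

```bash
python3 -m creep '[{"hand":0,"travel":[0.004,0,0],"turn":0},{"hand":0,"travel":[0.014,0,0],"turn":0},{"hand":0,"travel":[0.026,0,0],"turn":0},{"hand":0,"travel":[0.034,0,-0.005],"turn":0},{"hand":0,"travel":[0.034,0,-0.035],"turn":0},{"hand":0,"travel":[0.034,0,-0.08],"turn":0},{"hand":0,"travel":[0.06,0,-0.12],"turn":0},{"hand":0,"travel":[0.09,0,-0.15],"turn":0}]'
python3 -c "
from look import *
from off import off
im,p=look(1);cv2.imwrite('pics/i.png',im)
im2,p2=look(1,'side');cv2.imwrite('pics/is.png',im2)
off('pics/i.png');off('pics/is.png','side');st()
# track-aligned rectified crops around the pointers, 5 px/mm, origin at along 231 (u), cross 0
X=np.array([d[1],-d[0],0]);c=O+.231*d
o=[]
for m,q,f in((im,p,'scene'),(im2,p2,'side')):
  for z in(.065,.073):
    s=5000;u0,v0=200,425
    A=np.array([[d[0]/s,X[0]/s,c[0]-u0*d[0]/s-v0*X[0]/s],[d[1]/s,X[1]/s,c[1]-u0*d[1]/s-v0*X[1]/s],[0,0,1]])
    w=cv2.warpPerspective(m,H(q,z)@A,(400,850),flags=cv2.INTER_CUBIC|cv2.WARP_INVERSE_MAP)
    w[:,200]=(0,255,0);w[:,140]=w[:,260]=(255,0,0)
    o.append(np.vstack([w[:200],w[350:450],w[650:]])[:, 50:350])
cv2.imwrite('pics/j.png',cv2.resize(np.hstack(o),(800,400)))
"
```

```text
clock: 9.7
ee_pos: [0.5013, 0.1819, 0.1838]
tool_rot: [0.657, 0.754, 0.001, 0.001]
ft_force: [0.5, -0.2, -0.6]
finger_gap: 0.0003
grasp_force: 0.0
scene 9.7 carriage along 231.3 size [100.3 106.9] ang 8.0
side 9.75 carriage along 229.63 size [101.1 107.7] ang 8.7
edges pct [177.7 179.1 283.5 285.1]
{176: 54, 180: 81, 184: 79, 188: 79, 192: 77, 196: 77, 200: 80, 204: 74, 208: 77, 212: 77, 216: 77, 220: 75, 224: 63, 232: 9, 236: 75, 240: 78, 244: 70, 248: 75, 252: 74, 256: 73, 260: 74, 264: 72, 268: 73, 272: 72, 276: 73, 280: 73, 284: 28}
edges pct [177.  178.4 282.2 284. ]
{176: 39, 180: 46, 184: 45, 188: 46, 192: 42, 196: 44, 200: 44, 204: 42, 208: 42, 212: 41, 216: 44, 220: 41, 224: 38, 232: 15, 236: 41, 240: 39, 244: 39, 248: 39, 252: 36, 256: 39, 260: 39, 264: 39, 268: 36, 272: 36, 276: 36, 280: 36, 284: 6}
t 9.8 ee [0.5031 0.1845 0.1855] toolx yaw 98.09 z [ 0.008  0.004 -1.   ] along 0.3998 cross 0.0038 F [0.27 0.58 0.6 ] q [ 0.35  0.3  -0.21  1.06  0.    1.78] gap -0.0
```

View pics/j.png

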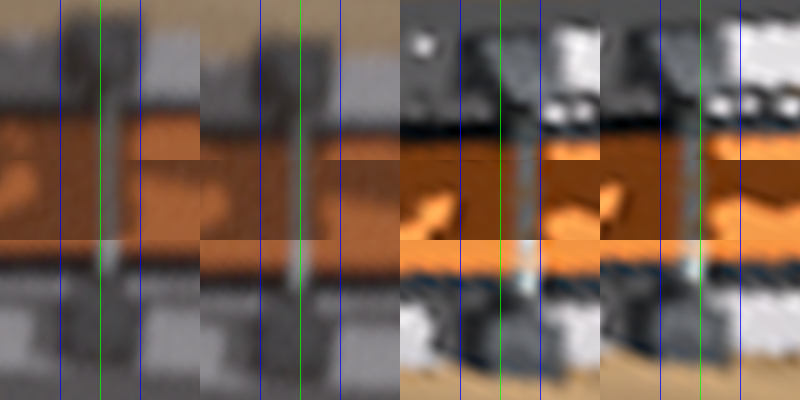

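```bash
cat > idx.py <<'E'
from look import *
X=np.array([d[1],-d[0],0])
def cen(p,a,xc,w=.014,l=.024):
    pts=np.array([O+(a+sy*l/2)*d+(xc+sx*w/2)*X+np.array([0,0,z]) for sy in(-1,1) for sx in(-1,1) for z in(.065,.073)])
    K=np.array(p['intrinsics']);q=(pts-p['eye'])@R.from_quat(p['orientation']).as_matrix()@K.T
    h=cv2.convexHull((q[:,:2]/q[:,2:]).astype(np.float32));m=cv2.moments(h);return np.array([m['m10'],m['m01']])/m['m00'],m['m00'],h
for c in('scene','side'):
    im,p=look(1,c);r=ctrl.silhouettes('index',c)
    for g in r[:3]:
        n,l,s,ce=cv2.connectedComponentsWithStats(g['region'].astype(np.uint8))
        for i in range(1,n):
            if s[i,4]<15: continue
            res=[]
            for xc in(-.0695,.0695):
                aa=np.arange(.2,.26,.0005);D=[np.linalg.norm(cen(p,a,xc)[0]-ce[i]) for a in aa];j=int(np.argmin(D));res.append((round(float(aa[j])*1000,1),round(D[j],2),round(cen(p,aa[j],xc)[1])))
            print(c,round(g['confidence'],2),ce[i].round(1),'area',s[i,4],res)
E
python3 idx.py
```

```text
scene 9.8 carriage along 231.29 size [ 60.7 106.9] ang 8.0
scene 0.62 [222.2 146.5] area 84 [(229.5, np.float64(0.07), 84), (211.5, np.float64(56.15), 98)]
scene 0.62 [255.8 191.8] area 86 [(254.5, np.float64(55.32), 82), (230.0, np.float64(0.4), 97)]
side 9.9 carriage along 229.63 size [101.1 107.7] ang 8.7
```

The mark measures about 229.7 mm and the carriage 231.3 mm. That is 1.6 mm off centre within 24 mm wide pointers, and it is at rest. I hold clear for a few seconds and check for drift.

```bash
for i in 1 2 3 4; do python3 -m creep '[{"hand":0,"travel":[0,0,-0.005],"turn":0},{"hand":0,"travel":[0,0,-0.01],"turn":0},{"hand":0,"travel":[0,0,-0.01],"turn":0},{"hand":0,"travel":[0,0,-0.01],"turn":0},{"hand":0,"travel":[0,0,-0.01],"turn":0},{"hand":0,"travel":[0,0,-0.01],"turn":0},{"hand":0,"travel":[0,0,-0.01],"turn":0},{"hand":0,"travel":[0,0,-0.01],"turn":0}]' | head -2; done
python3 -c "
from look import *
im,p=look(1);cv2.imwrite('pics/k.png',im)
from off import off
off('pics/k.png');st()"
```

```text
clock: 11.0
ee_pos: [0.5008, 0.1809, 0.1913]
clock: 12.0
ee_pos: [0.5008, 0.1808, 0.2012]
clock: 13.0
ee_pos: [0.5008, 0.1809, 0.2113]
clock: 14.0
ee_pos: [0.5008, 0.1809, 0.2212]
scene 14.0 carriage along 231.39 size [100.5 106.9] ang 7.8
edges pct [177.2 178.9 283.7 285.3]
{176: 60, 180: 81, 184: 79, 188: 79, 192: 77, 196: 78, 200: 80, 204: 75, 208: 78, 212: 77, 216: 78, 220: 76, 224: 62, 232: 10, 236: 75, 240: 79, 244: 70, 248: 75, 252: 74, 256: 73, 260: 74, 264: 72, 268: 73, 272: 72, 276: 73, 280: 73, 284: 32}
t 14.05 ee [0.5008 0.1809 0.2213] toolx yaw 97.9 z [-0. -0. -1.] along 0.3966 cross 0.001 F [ 0.07  0.36 -0.12] q [ 0.35  0.28 -0.14  1.15  0.    1.78] gap 0.0
```

It has not moved in 4 s with nothing touching it, so I hand in.

```bash
python3 -c "
from cell import ctrl
print(ctrl.hand_in())"
```

```text
the job is handed in; nothing more can be done
None
```

I pushed the carriage at about 8 cm/s, braked it on its front face, and handed in with its centre line between the pointers, about 1.6 mm past the middle by my measurement; it stayed put for over 4 s with nothing touching it.

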